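# Tape the clear span of a shelf board

### The job

Measure the clear length of the wooden shelf board between its free end and the batten screwed across it: take the tape measure from the carton, hook its end over the free end of the board, and with the case standing on the board back it away, straight along the board, until its back is right up against the batten. Then press the lock on top of the case fully down and leave the tape standing there, locked, still hooked and lying straight along the board. Leave the other things on the counter undisturbed.

Things in the scene. Friction and masses are not known exactly. Their poses are not given: they have to be found in the camera images.
- tape: Loose tape measure, an upright grey case 70 mm long (x), 38 wide (y), 62 tall, 0.4 to 0.6 kg. Origin: centre of its flat underside; +x: out of the nose (nose face +35 mm, back face -35); z up. Full height from x = -35 to +17, lower ahead. Grip it across y from above. Starts on the carton, nose overhanging. Left hooked on the board it stays put: foot friction beats the blade spring.
- blade (a joint): How far the steel blade (20 mm wide) is drawn out of the case, in m: 0 wound in to 0.18 fully out. A light spring pulls it in with 1.0 to 1.4 N, unless locked.
- hook (a point): The inner face (the face towards the case) of the steel tab at the blade's end, 5 mm below the case's underside and, with the blade in, 5 mm ahead of the nose face (40 mm ahead of the tape's origin). The tab is 22 mm wide, 2 mm thick and reaches to 11.5 mm below the underside. Axes as the tape's.
- lock_top (a point): Centre of the top of the black lock button on top of the case (24 mm along x, 22 mm wide), 71 mm above the case's underside, 9 mm behind its origin. Axes as the tape's.
- lock (a joint): Travel of the lock button, in m: 0 up (unlocked) to 0.006 fully down (locked). It takes 4 to 5 N straight down, rests at about 0.005 and stays down; when down it brakes the blade.
- board: Light wood shelf board lying fixed on the counter, 140 mm (x) by 400 mm (y), 18 mm thick. Origin: centre of its underside. Its free end is the -y end.
- board_end (a point): Middle of the top edge of the board's free (-y) end, 18 mm above the counter. Axes as the board's: +y runs along the board to the batten.
- batten: Wooden batten screwed across the board, 140 mm long (x, the board's full width), 22 mm wide (y), 20 mm tall. Origin: centre of its underside, on the board's top. Axes as the board's. The clear length from the board's free end to it is 170 to 250 mm.
- batten_face (a point): Middle of the foot of the batten's face that looks to the board's free end, at the height of the board's top. Axes as the board's: the case comes up to it from -y.
- carton: Closed cardboard carton, 130 mm (x) by 110 mm (y), 50 mm tall, fixed. Origin: centre of its underside. The tape measure stands on it at the start, its nose over the -y side.
- jar: Closed glass jar, 48 mm across, 55 mm tall, standing on the board beyond the batten. Origin: centre of its underside. Leave alone.
- mug: White mug, 80 mm across, 90 mm tall. Origin: centre of its underside. Leave alone.
- screwdriver: Screwdriver lying on the counter beyond the board, handle to its -x. Leave alone.
- bracket: Small steel shelf bracket, 60 mm by 20 mm with a 50 mm upright leg, standing on the board beyond the batten. Origin: centre of its foot. Leave alone.
- pillbottle: Small amber bottle, 36 mm across, 70 mm tall. Origin: centre of its underside. Leave alone.
- tin: Red tin, 100 mm across, 100 mm tall. Origin: centre of its underside. Leave alone.

How it is judged:
On the way, in this order (a step that is already met when the one before it is completed fails the run):
1. the hook is caught on the board's free end and the blade has been drawn out at least 15 mm (y of hook in the frame of board_end between -0.006 and 0.003 m and z of hook in the frame of board_end between -0.012 and -0.0025 m and x of hook in the frame of board_end between -0.06 and 0.06 m and value of joint blade above 0.015 m), for 0.1 s.
2. with the hook still on the end and the lock still up, the case stands on the board with its back against the batten (within 6 mm) (all of step 1 and y of tape_back in the frame of batten_face between -0.006 and 0.003 m and x of tape_back in the frame of batten_face between -0.06 and 0.06 m and z of tape_back in the frame of batten_face between -0.003 and 0.004 m and value of joint lock below 0.0025 m), for 0.2 s.
3. the lock is pressed fully down with the hook still on the end (y of hook in the frame of board_end between -0.006 and 0.003 m and z of hook in the frame of board_end between -0.012 and -0.0025 m and x of hook in the frame of board_end between -0.06 and 0.06 m and value of joint lock above 0.0044 m), for 0.2 s.
At the end, for the whole second after the job is handed in: The tape stands at rest on the board, its hook over the board's free end (inner face within 6 mm of the end), its back within 6 mm of the batten, straight along the board (within 0.1 rad) and upright, with the lock down (at least 4.4 of 6 mm) (all of step 3 and value of joint blade above 0.015 m and y of tape_back in the frame of batten_face between -0.006 and 0.003 m and x of tape_back in the frame of batten_face between -0.06 and 0.06 m and z of tape_back in the frame of batten_face between -0.003 and 0.004 m and angle between the x axis of tape and the y axis of board, either way round below 0.1 rad and angle between tape's own z axis and vertical below 0.08 rad and linear speed of tape below 0.02 m/s); the robot touches nothing.
It fails at once if the glass jar: one of them is moved more than 25 mm or tipped over (distance of jar from where it was at the start of the episode above 0.025 m or angle between jar's own z axis and vertical above 0.5 rad).
It fails at once if the mug, the red tin, the amber bottle: one of them is moved more than 25 mm or tipped over (distance of any of mug, tin, pillbottle from where it was at the start of the episode above 0.025 m or angle between any of mug, tin, pillbottle's own z axis and vertical above 0.5 rad).
It fails at once if the screwdriver, the shelf bracket: one of them is moved more than 25 mm or tipped over (distance of any of screwdriver, bracket from where it was at the start of the episode above 0.025 m or angle between bracket's own z axis and vertical above 0.5 rad).
It also fails if it takes over 51 s, if anything falls off the work surface, if the arm or the gripper's body presses on something with over 40 N, if the wrist force passes 120 N, or if a joint passes its speed limit or range.

### The arm

A 6-joint arm with a two-finger parallel gripper is mounted at the origin on the work surface. World frame = base frame: x ahead of the robot, y to its left, z up, the work surface at z = 0. Lengths are in m, angles in rad, forces in N, time in s.
With the tool pointing down it reaches from about 0.3 to 0.875 m from the base axis. Payload 6.4 kg.
Tool frame: the origin (TCP) lies at the centre of the arm's flange, where the gripper is bolted on; the fingertips stand 166 mm ahead of it and the grasp point (between the pads) lies 147 mm ahead of it; z points along the fingers, y is the line along which they close (so a half turn about z gives the same grasp; the last joint's range is limited). The gripper opens to 88 mm and grips with 3 to 60 N. Pads are 18 mm wide; open, the fingers measure 123 mm over their backs; the gripper's body (75 mm by 187 mm) begins 45 mm behind the grasp point.
Start: joints at [-1.428, 0.181, 1.607, -0, 1.354, -0.206], TCP at [0.197, -0.54, 0.405] pointing down, gripper open.
Joint ranges: [-2.99, 2.99], [-0.89, 2.07], [0.3, 2.58], [-1.14, 4.28], [0, 2.63], [-3.12, 3.12]. Speed limits (rad/s): [2.57, 2.57, 3.01, 3.14, 3.14, 3.14].

### API

Orientations are given as a unit quaternion [w, x, y, z].
In Python, from rig import r, cams gives the robot as it stands (r), with the cameras (cams).
- The arm moves only by the shell command python3 inch.py 'ROWS'. ROWS is a JSON object whose key "steps" holds a list of rows, 1 to 10 of them, each of 5 numbers: the opening from 0.0 (shut) to 1.0 (fully open), then dx, dy, dz in m, then a turn about the tool's z in rad; each row is the pose to reach, as a shift and turn from the pose commanded when the command began, along the tool's axes at that moment; what a row does not reach only later rows make up. A row lasts 1/10 s, in which the tool goes at most 0.05 m and 0.15 rad, less where a joint would pass 70% of its speed; a pose out of reach is approached as far as the arm can. The fingers move at their own pace and stop on an object; the grip force is fixed at half the most. Time passes only in rows, so rows that do not move let the fingers close. It prints the time, the measured TCP pose, the force, the opening and the grip force at its end. Input that does not fit is refused with a message, and nothing moves.
- r.state(): the state, without advancing time (a new reading comes with each control period).
- cams.capture(name): name is "side" or "top"; returns the picture (384x512x3 uint8, red, green, blue); there is no depth.
- cams.camera_model(name): a dict with "K" (3x3 intrinsics, pixels), "xyz" and "rotation" of the camera in the world. Camera axes: x right, y down, z forward; pixel columns grow to the right and rows downward; lengths in m; the calibration is good to about 2 mm. A picture is of the moment at which its call begins. camera_model takes no time and is no camera call.
- r.sign_off(): hands the job in; it is judged then, once.
The state is a dict: "t": time; "joint_pos": joint angles; "joint_vel": joint speeds; "joint_efforts": joint torques, N m; "position": TCP position; "eef_rot": TCP orientation; "force": force on the tool from outside, world axes, zero at the start; "torque": the same for the moment, N m; "opening": opening from 0.0 (shut) to 1.0 (fully open); "gripper_force": force on a finger pad.
Only numpy, scipy, OpenCV 4.12 (cv2) and the standard library are available. Lean on these libraries where they do the work, as an engineer would, in place of code of your own. Each camera call takes 0.05 s, during which the arm holds its last target. There are 200 camera calls.

## Working session

There is one attempt and no reset: what is moved stays moved. The work goes in short steps, Python scripts to look and compute and a shell command to move; the robot and the scene stay as the last step left them, time stands still between calls to the robot, and variables do not carry over. Pictures are saved under pics/ and viewed, at most 12 in all, crops included, and the job is handed in when it is done.

```bash
ls; mkdir -p pics
python3 - <<'E'
from rig import r, cams
import cv2
for n in("side","top"):
    cv2.imwrite(f"pics/{n}0.png",cams.capture(n)[:,:,::-1]); m=cams.camera_model(n); print(n,m)
s=r.state();print(s["t"],s["position"],s["eef_rot"],s["opening"])
E
```

```text
inch.py
pics
rig.py
side {'K': array([[479.02098233,   0.        , 252.20176349],
       [  0.        , 479.02098233, 187.66644745],
       [  0.        ,   0.        ,   1.        ]]), 'xyz': array([0.3186195 , 0.74875067, 1.06551386]), 'rotation': array([ 0.06060369, -0.14659429,  0.92723101, -0.33923436])}
top {'K': array([[351.05949315,   0.        , 257.11348335],
       [  0.        , 351.05949315, 191.42717138],
       [  0.        ,   0.        ,   1.        ]]), 'xyz': array([0.53119336, 0.01297432, 1.11193888]), 'rotation': array([ 0.02934999, -0.69693814,  0.715971  , -0.02830785])}
0.1 [ 0.19651547 -0.54015753  0.40391871] [-7.61660346e-04  9.84825806e-01  1.73544090e-01  2.66068598e-05] 0.9998311865192214
```

View pics/top0.png

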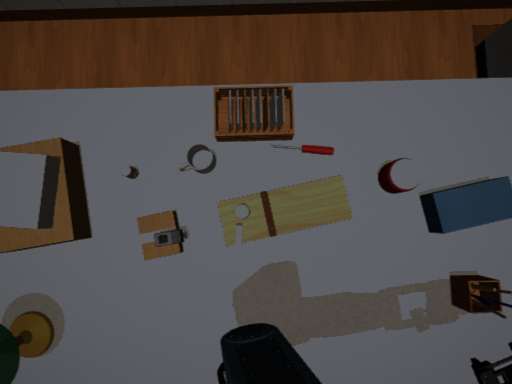

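View pics/side0.png

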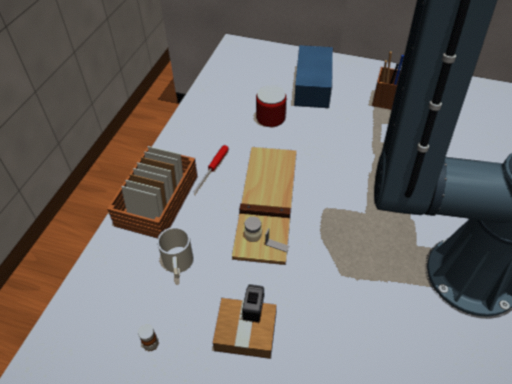

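The top view shows the board from about (220,222) to (348,200) with its free end on the right. The batten is at (268,213), and the tape stands on the carton at (170,237) with its nose to the right (-y). Next I'll look at enlarged crops and locate things with masks.

```bash
cat > h.py <<'E'
from rig import r, cams
import cv2, numpy as np
from scipy.spatial.transform import Rotation as R
def cam(n):
    m=cams.camera_model(n); q=m["rotation"]; return m["K"],m["xyz"],R.from_quat([q[1],q[2],q[3],q[0]]).as_matrix()
def cast(n,px,z):
    K,o,M=cam(n); px=np.atleast_2d(px).astype(float)
    d=(M@np.linalg.inv(K)@np.c_[px,np.ones(len(px))].T).T
    return o+d*((z-o[2])/d[:,2])[:,None]
def proj(n,p):
    K,o,M=cam(n); c=(K@M.T@(np.atleast_2d(p)-o).T).T; return c[:,:2]/c[:,2:]
E
python3 - <<'E'
from h import *
t=cv2.imread("pics/top0.png"); s=cv2.imread("pics/side0.png")
a=cv2.resize(t[165:270,125:365],None,fx=3.3,fy=3.3,interpolation=cv2.INTER_CUBIC)
cv2.imwrite("pics/topc.png",a[:,:800])
b=cv2.resize(s[140:360,205:305],None,fx=2.7,fy=2.7,interpolation=cv2.INTER_CUBIC)
c=cv2.resize(s[275:360,205:290],None,fx=6,fy=6,interpolation=cv2.INTER_CUBIC)
im=np.zeros((600,800,3),np.uint8); im[:b.shape[0],:b.shape[1]]=b; im[:c.shape[0],280:280+c.shape[1]]=c
cv2.imwrite("pics/sidec.png",im)
for n,i in(("top",t),("side",s)):
    h=cv2.cvtColor(i,cv2.COLOR_BGR2HSV)
    m=cv2.inRange(h,(16,60,110),(32,255,255))
    cs=[c for c in cv2.findContours(m,0,2)[0] if cv2.contourArea(c)>300]
    for c in cs:
        rc=cv2.minAreaRect(c); bp=cv2.boxPoints(rc); print(n,cv2.contourArea(c),bp.round(1).tolist()); print(cast(n,bp,.018).round(4).tolist())
E
```

```text
side 1985.5 [[231.6999969482422, 256.5], [236.0, 212.60000610351562], [289.5, 218.0], [285.1000061035156, 261.79998779296875]]
[[0.5875, 0.144, 0.018], [0.6239, 0.0077, 0.018], [0.4792, -0.0192, 0.018], [0.4531, 0.1175, 0.018]]
side 2538.0 [[241.5, 203.3000030517578], [247.0, 145.6999969482422], [295.79998779296875, 150.39999389648438], [290.29998779296875, 207.89999389648438]]
[[0.6202, -0.0277, 0.018], [0.6784, -0.2481, 0.018], [0.5291, -0.274, 0.018], [0.4861, -0.0532, 0.018]]
```

View pics/topc.png

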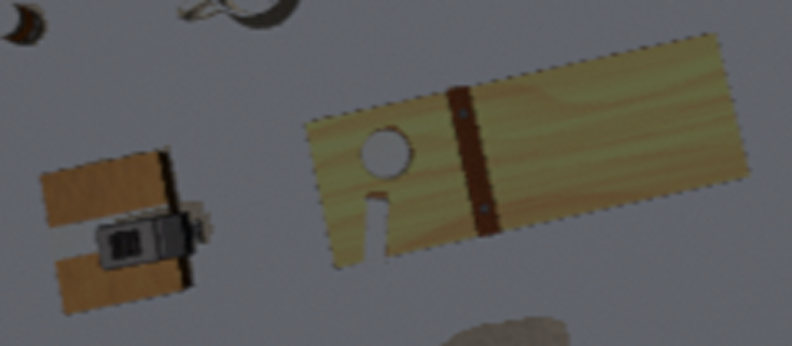

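View pics/sidec.png

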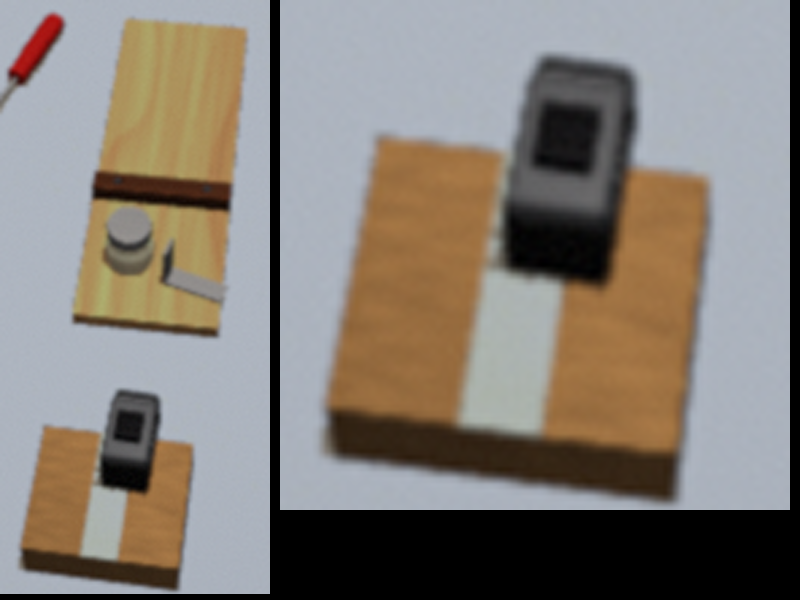

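Run:
```python
from h import *
t=cv2.imread("pics/top0.png"); s=cv2.imread("pics/side0.png")
h=cv2.cvtColor(t,cv2.COLOR_BGR2HSV)
print("hsv bd",h[200,320],h[205,300],"bat",h[213,268],"cnt",h[180,300],"tape",h[234,158],h[243,158],"btn",h[238,162],"nose",h[237,177])
m=cv2.inRange(h,(10,70,40),(35,255,255)); m[:, :212]=0; m[:165]=0; m[260:]=0
n,l,st,_=cv2.connectedComponentsWithStats(m); 
g=np.uint8(np.isin(l,[i for i in range(1,n) if st[i,4]>150]))
c=np.vstack(cv2.findContours(g,0,2)[0]); bp=cv2.boxPoints(cv2.minAreaRect(c)); print("board",bp.tolist(),cast("top",bp,.018).round(4).tolist())
U=lambda p:(np.array(p)+.5)/3.3-.5+[125,165]
print("corners hand",cast("top",U([(305,124),(715,33),(748,178),(335,268)]),.018).round(4).tolist())
print("batten freeside",cast("top",U([(470,88),(500,233)]),.038).round(4).tolist())
print("batten back",cast("top",U([(448,88),(478,236)]),.038).round(4).tolist())
print("btn top",cast("top",U((125,243)),.121).round(4))
print("tape top face L edges",cast("top",U([(97,225),(103,269),(160,215),(168,262)]),.112).round(4).tolist())
V=lambda p:(np.array(p)-[280,0]+.5)/6-.5+[205,275]
print("btn side",cast("side",V((567,138)),.121).round(4))
print("tape side top face (back l, back r, front l, front r)",cast("side",V([(509,205),(612,212),(540,62),(632,70)]),.112).round(4).tolist())
W=lambda p:(np.array(p)+.5)/2.7-.5+[205,140]
print("side board",cast("side",W([(127,20),(246,28),(218,329),(74,318)]),.018).round(4).tolist())
print("side batten foot? top far edge",cast("side",W([(96,172),(231,184)]),.038).round(4).tolist())
```

```text
hsv bd [ 26 105  97] [ 24 106  96] bat [ 10 173  50] cnt [111  24 105] tape [150   8  62] [165   9  56] btn [150  20  26] nose [120   6  41]
board [[217.1225128173828, 201.78659057617188], [341.8145751953125, 174.31207275390625], [351.40966796875, 217.85891723632812], [226.71759033203125, 245.33343505859375]] [[0.5916, 0.139, 0.018], [0.6673, -0.2537, 0.018], [0.5304, -0.2771, 0.018], [0.4562, 0.1117, 0.018]]
corners hand [[0.5902, 0.1391, 0.018], [0.6663, -0.2521, 0.018], [0.5281, -0.2767, 0.018], [0.4546, 0.1134, 0.018]]
batten freeside [[0.6185, -0.0172, 0.038], [0.4839, -0.0409, 0.038]]
batten back [[0.6191, 0.0033, 0.038], [0.4817, -0.0206, 0.038]]
btn top [[0.4876 0.282  0.121 ]]
tape top face L edges [[0.5032, 0.3084, 0.112], [0.4656, 0.3033, 0.112], [0.5103, 0.2542, 0.112], [0.4701, 0.2477, 0.112]]
btn side [[0.4829 0.2877 0.121 ]]
tape side top face (back l, back r, front l, front r) [[0.496, 0.3147, 0.112], [0.4601, 0.3059, 0.112], [0.5037, 0.2569, 0.112], [0.4702, 0.2496, 0.112]]
side board [[0.6625, -0.2468, 0.018], [0.5295, -0.2753, 0.018], [0.4526, 0.1165, 0.018], [0.5854, 0.1465, 0.018]]
side batten foot? top far edge [[0.6176, -0.0115, 0.038], [0.4833, -0.0381, 0.038]]
```

```bash
cat >> h.py <<'E'
def go(x,y,z,yaw):
    "tool-axes shift and turn to TCP x,y,z, tool x axis at world yaw"
    s=r.state(); q=s["eef_rot"]; M=R.from_quat([q[1],q[2],q[3],q[0]]).as_matrix()
    cy=np.arctan2(M[1,0],M[0,0]); d=M.T@(np.array([x,y,z])-s["position"])
    print("t",s["t"],"pos",s["position"].round(4),"yaw",cy.round(4),"d",d.round(4),"turn",round(-((yaw-cy+np.pi)%(2*np.pi)-np.pi),4),"F",np.round(s["force"],1),"op",s["opening"])
E
python3 -c "
from h import *
go(.4865,.273,.35,1.71)"
python3 inch.py '{"steps": [[1, 0.55, -0.665, 0, -1.36], [1, 0.55, -0.665, 0, -1.36], [1, 0.55, -0.665, 0, -1.36], [1, 0.55, -0.665, 0, -1.36], [1, 0.55, -0.665, 0, -1.36], [1, 0.55, -0.665, 0, -1.36], [1, 0.55, -0.665, 0, -1.36], [1, 0.55, -0.665, 0, -1.36], [1, 0.55, -0.665, 0, -1.36], [1, 0.55, -0.665, 0, -1.36]]}'; python3 -c "
from h import *
go(.4865,.273,.35,1.71)"
```

```text
t: 1.1
position: [0.3642, -0.0673, 0.4048]
eef_rot: [0.0, 0.655, 0.755, 0.0]
force: [1.1, 0.4, 0.1]
opening: 1.0
gripper_force: 0.0
t 1.1 pos [ 0.3642 -0.0673  0.4048] yaw 1.7127 d [0.3196 0.1691 0.0547] turn 0.0027 F [1.1 0.4 0.1] op 0.9995474095389861
```

```bash
python3 inch.py '{"steps": [[1, 0.32, 0.169, 0, 0], [1, 0.32, 0.169, 0, 0], [1, 0.32, 0.169, 0, 0], [1, 0.32, 0.169, 0, 0], [1, 0.32, 0.169, 0, 0], [1, 0.32, 0.169, 0, 0], [1, 0.32, 0.169, 0, 0], [1, 0.32, 0.169, 0.055, 0], [1, 0.32, 0.169, 0.055, 0], [1, 0.32, 0.169, 0.055, 0]]}'
python3 - <<'E'
from h import *
go(.4865,.273,.235,1.71)
for n in("side","top"):
    i=cams.capture(n)[:,:,::-1]; u,v=np.int32(proj(n,[.4865,.273,.12])[0]); c=i[v-50:v+50,max(u-60,0):u+60]
    cv2.imwrite(f"pics/{n}1.png",cv2.resize(c,None,fx=3.2,fy=3.2,interpolation=cv2.INTER_CUBIC))
a=cv2.imread("pics/side1.png");b=cv2.imread("pics/top1.png"); cv2.imwrite("pics/h1.png",np.hstack([a,b]))
E
```

```text
t: 2.1
position: [0.4868, 0.2706, 0.3476]
eef_rot: [-0.001, 0.656, 0.754, -0.002]
force: [-0.5, -0.5, 1.2]
opening: 1.005
gripper_force: 0.0
t 2.1 pos [0.4868 0.2706 0.3476] yaw 1.7095 d [0.0025 0.0007 0.1126] turn -0.0005 F [-0.5 -0.5  1.2] op 1.0048563191731785
```

View pics/h1.png

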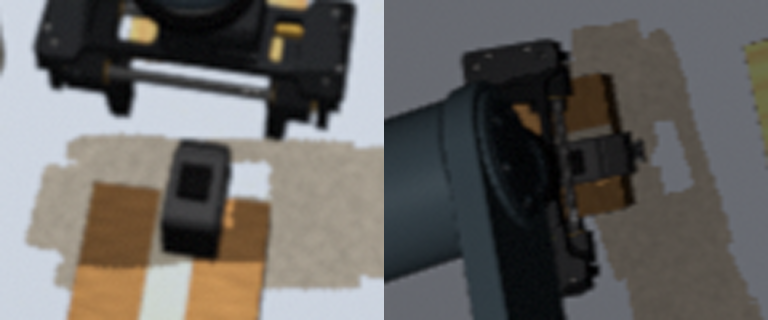

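The gripper straddles the case evenly: the fingers are at about (118,100) and (278,120) in the side crop, and the case is between them at (195,195). I'll descend and grip.

```bash
python3 inch.py '{"steps": [[1, 0.002, 0, 0.04, 0], [1, 0.002, 0, 0.08, 0], [1, 0.002, 0, 0.112, 0], [1, 0.002, 0, 0.112, 0], [0.3, 0.002, 0, 0.112, 0], [0.3, 0.002, 0, 0.112, 0], [0.3, 0.002, 0, 0.112, 0], [0.3, 0.002, 0, 0.112, 0], [0.3, 0.002, 0, 0.112, 0], [0.3, 0.002, 0, 0.112, 0]]}'
python3 - <<'E'
from h import *
go(.4865,.273,.35,1.71)
E
```

```text
t: 3.2
position: [0.4875, 0.2729, 0.2381]
eef_rot: [0.0, 0.657, 0.754, 0.0]
force: [0.3, -0.5, -0.7]
opening: 0.475
gripper_force: 0.0
t 3.2 pos [0.4875 0.2729 0.2381] yaw 1.7089 d [ 0.0002 -0.0009 -0.1119] turn -0.0011 F [ 0.3 -0.5 -0.7] op 0.4753777512260523
```

```bash
python3 inch.py '{"steps": [[0, 0, 0, 0, 0], [0, 0, 0, 0, 0], [0, 0, 0, 0, 0], [0, 0, 0, 0, 0]]}'; python3 inch.py '{"steps": [[0, 0, 0, -0.04, 0], [0, 0, 0, -0.08, 0], [0, 0, 0, -0.1, 0], [0, 0, 0, -0.1, 0]]}'
python3 - <<'E'
from h import *
go(.4865,.273,.35,1.71)
for n in("side","top"):
    i=cams.capture(n)[:,:,::-1]; u,v=np.int32(proj(n,[.4865,.273,.22])[0]); c=i[v-50:v+50,max(u-60,0):u+60]
    cv2.imwrite(f"pics/{n}1.png",cv2.resize(c,None,fx=3.2,fy=3.2,interpolation=cv2.INTER_CUBIC))
a=cv2.imread("pics/side1.png");b=cv2.imread("pics/top1.png"); cv2.imwrite("pics/h2.png",np.hstack([a,b]))
E
```

```text
t: 3.6
position: [0.4873, 0.2729, 0.2379]
eef_rot: [-0.0, 0.657, 0.754, -0.0]
force: [-3.4, 0.0, 5.0]
opening: 0.427
gripper_force: 30.0
t: 4.0
position: [0.4884, 0.2731, 0.3403]
eef_rot: [0.002, 0.657, 0.754, 0.002]
force: [-0.3, 0.8, -5.0]
opening: 0.428
gripper_force: 30.0
t 4.0 pos [0.4884 0.2731 0.3403] yaw 1.7088 d [ 0.0002 -0.0018 -0.0097] turn -0.0012 F [-0.3  0.8 -5. ] op 0.42821400251039327
```

View pics/h2.png

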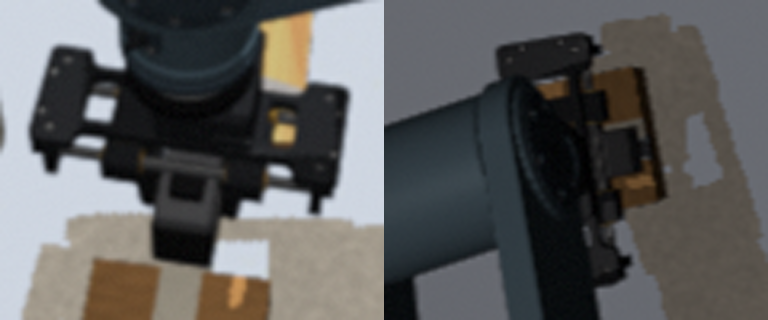

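The tape is held level and centred, with the case in the side crop at (185,220). I'll carry it to above the board's free end.

Run:
```python
from h import *
go(.5913,-.234,.28,1.763)
```

```text
t 4.1 pos [0.4869 0.2726 0.3362] yaw 1.7087 d [-0.5161  0.0338  0.0563] turn -0.0543 F [-0.6  0.3 -6.3] op 0.42733979613224293
```

```bash
python3 inch.py '{"steps": [[0, -0.03, 0, 0, 0], [0, -0.08, 0, 0, -0.02], [0, -0.13, 0.01, 0, -0.054], [0, -0.18, 0.01, 0, -0.054], [0, -0.23, 0.02, 0, -0.054], [0, -0.28, 0.02, 0, -0.054], [0, -0.33, 0.02, 0, -0.054], [0, -0.38, 0.03, 0, -0.054], [0, -0.43, 0.03, 0, -0.054], [0, -0.47, 0.034, 0, -0.054]]}';  python3 inch.py '{"steps": [[0, -0.03, 0.003, 0.01, 0], [0, -0.046, 0.003, 0.03, 0], [0, -0.046, 0.003, 0.05, 0], [0, -0.046, 0.003, 0.056, 0], [0, -0.046, 0.003, 0.056, 0]]}'
python3 - <<'E'
from h import *
go(.5913,-.234,.28,1.763)
for n in("side","top"):
    i=cams.capture(n)[:,:,::-1]; u,v=np.int32(proj(n,[.5913,-.23,.05])[0]); c=i[v-50:v+50,max(u-60,0):u+60]; print(n,u,v)
    cv2.imwrite(f"pics/{n}1.png",cv2.resize(c,None,fx=3.2,fy=3.2,interpolation=cv2.INTER_CUBIC))
a=cv2.imread("pics/side1.png");b=cv2.imread("pics/top1.png"); cv2.imwrite("pics/h3.png",np.hstack([a,b*np.uint8(1)]))
E
```

```text
t: 5.1
position: [0.5848, -0.1904, 0.3341]
eef_rot: [-0.003, 0.637, 0.771, -0.001]
force: [1.1, 0.2, -4.4]
opening: 0.429
gripper_force: 30.0
t: 5.6
position: [0.5963, -0.2318, 0.2779]
eef_rot: [-0.003, 0.636, 0.772, -0.0]
force: [-0.1, 0.3, -4.3]
opening: 0.428
gripper_force: 30.0
t 5.6 pos [ 0.5963 -0.2318  0.2779] yaw 1.7628 d [-0.0012 -0.0053 -0.0021] turn -0.0002 F [-0.1  0.3 -4.3] op 0.42826849980845705
side 272 148
top 337 198
```

View pics/h3.png

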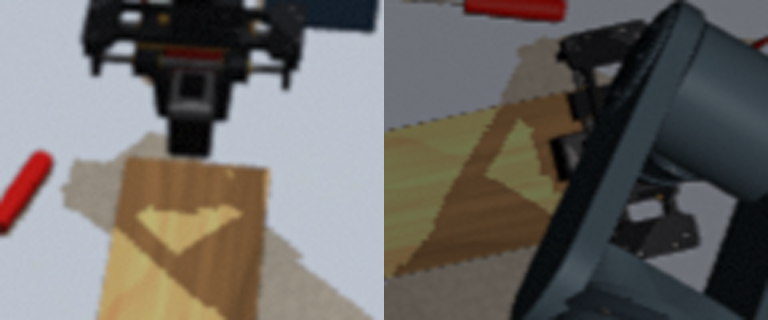

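The side crop shows the case above the free end, with its back's bottom edge at about (190,155) and its top edge at about (193,120). I'll compare that with where the tape should be.

Run:
```python
from h import *
p=np.array([.5963,-.2318,0]); e=np.array([-.191,.982,0]); end=np.array([.597,-.2635,0])
q=((np.array([190,155])+.5)/3.2-.5+[212,98]); print("back y_b-origin (bottom)",(cast("side",q,.090)[0]-p)@e, "expect crop v",(proj("side",p-[0,0,-.09]-(-.035*e))-[212,98])*3.2)
q=((np.array([193,120])+.5)/3.2-.5+[212,98]); print("(top)",(cast("side",q,.152)[0]-p)@e)
print("origin from end",(p-end)@e)
i=cv2.imread("pics/side1.png"); print(i[90:170:4,190].sum(1)//3)
print((cast("side",((np.array([[126,157],[270,170]])+.5)/3.2-.5+[212,98]),.018)-end)@e)
```

```text
back y_b-origin (bottom) 0.034011370517266735 expect crop v [[185.73212894 154.44788139]]
(top) 0.05366539525752838
origin from end 0.03126309999999999
[ 7  9 36 75 93 66 38 27  8  8  7  6 10  8  4  6 27 83 98 89]
[0.00250902 0.00438374]
```

```bash
python3 inch.py '{"steps": [[0, 0, 0, 0.03, 0], [0, 0, 0, 0.055, 0], [0, 0, 0, 0.065, 0], [0, 0, 0, 0.068, 0], [0, 0, 0, 0.068, 0]]}'; python3 inch.py '{"steps": [[0, 0, 0, 0.001, 0], [0, 0, 0, 0.001, 0], [0, 0, 0, 0.002, 0], [0, 0, 0, 0.002, 0]]}'
```

```text
t: 6.2
position: [0.598, -0.2326, 0.2147]
eef_rot: [0.001, 0.636, 0.772, 0.0]
force: [0.9, -0.2, -5.0]
opening: 0.43
gripper_force: 30.0
t: 6.6
position: [0.5976, -0.2327, 0.2121]
eef_rot: [0.0, 0.636, 0.772, 0.0]
force: [0.3, 0.6, -4.7]
opening: 0.43
gripper_force: 30.0
```

```bash
python3 inch.py '{"steps": [[0, 0, 0, 0.001, 0], [0, 0, 0, 0.002, 0], [0, 0, 0, 0.003, 0], [0, 0, 0, 0.003, 0]]}'; python3 inch.py '{"steps": [[0, 0, 0, 0.001, 0], [0, 0, 0, 0.002, 0], [0, 0, 0, 0.002, 0]]}'
```

```text
t: 7.0
position: [0.5974, -0.2326, 0.2084]
eef_rot: [-0.0, 0.636, 0.772, -0.0]
force: [-0.5, 0.5, -4.1]
opening: 0.429
gripper_force: 30.0
t: 7.3
position: [0.5974, -0.2326, 0.2065]
eef_rot: [-0.0, 0.636, 0.772, -0.0]
force: [-0.0, -0.6, -4.3]
opening: 0.422
gripper_force: 30.0
```

```bash
python3 inch.py '{"steps": [[0, 0, 0, 0.001, 0], [0, 0, 0, 0.001, 0], [0, 0, 0, 0.001, 0]]}';  python3 inch.py '{"steps": [[0, 0, 0, 0.001, 0], [0, 0, 0, 0.001, 0], [0, 0, 0, 0.001, 0]]}'
```

```text
t: 7.6
position: [0.5976, -0.2327, 0.206]
eef_rot: [0.0, 0.636, 0.772, 0.0]
force: [-0.6, 0.8, -2.6]
opening: 0.427
gripper_force: 30.0
t: 7.9
position: [0.5976, -0.2327, 0.2059]
eef_rot: [0.0, 0.636, 0.772, -0.0]
force: [-4.9, 1.6, 6.5]
opening: 0.427
gripper_force: 30.0
```

It's standing on the board: contact came at the expected height, so the tab is past the end. I'll lighten the load and draw it back.

```bash
python3 inch.py '{"steps": [[0, 0, 0, -0.001, 0], [0, 0.01, 0, -0.001, 0], [0, 0.02, 0, -0.001, 0], [0, 0.03, 0, -0.001, 0], [0, 0.045, 0, -0.001, 0], [0, 0.06, 0, -0.001, 0], [0, 0.075, 0, -0.001, 0], [0, 0.085, 0, -0.001, 0], [0, 0.09, 0, -0.001, 0], [0, 0.09, 0, -0.001, 0]]}'
python3 - <<'E'
from h import *
p=np.array([.551,-.027])-.035*np.array([-.191,.982])
go(*p,.206,1.763)
ims=[]
for n in("side","top"):
    i=cams.capture(n)[:,:,::-1]; u,v=np.int32(proj(n,[.585,-.2,.05])[0]); ims.append(cv2.resize(i[v-50:v+50,max(u-60,0):u+60],None,fx=3.2,fy=3.2,interpolation=cv2.INTER_CUBIC))
ims[1]=cv2.convertScaleAbs(ims[1],alpha=1.8)
cv2.imwrite("pics/h4.png",np.hstack(ims))
E
```

```text
t: 8.9
position: [0.5802, -0.143, 0.2059]
eef_rot: [-0.001, 0.636, 0.772, 0.0]
force: [-0.9, 1.9, 3.3]
opening: 0.431
gripper_force: 29.9
t 8.9 pos [ 0.5802 -0.143   0.2059] yaw 1.7636 d [ 0.0844 -0.0065  0.    ] turn 0.0006 F [-0.9  1.9  3.3] op 0.430631600495304
```

View pics/h4.png

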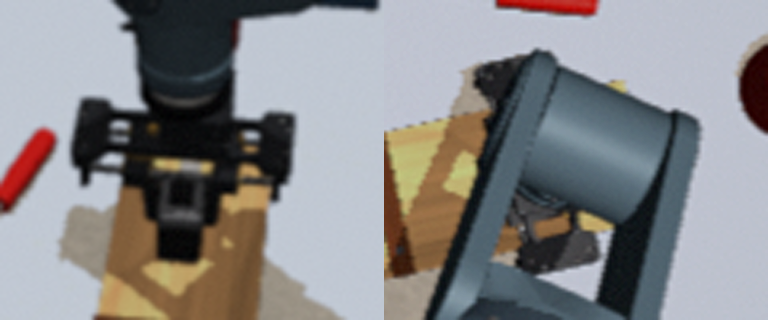

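The arm hides the blade in both views; the case is on the board at (180,230) in the side crop. I'll carry on to just short of the batten, then creep.

```bash
python3 inch.py '{"steps": [[0, 0.01, 0, 0, 0], [0, 0.025, 0, 0, 0], [0, 0.04, 0, 0, 0], [0, 0.055, 0, 0, 0], [0, 0.065, 0, 0, 0], [0, 0.072, 0, 0, 0], [0, 0.075, 0, 0, 0], [0, 0.075, 0, 0, 0]]}'; python3 inch.py '{"steps": [[0, 0.001, 0, 0, 0], [0, 0.002, 0, 0, 0], [0, 0.003, 0, 0, 0], [0, 0.003, 0, 0, 0]]}'
python3 - <<'E'
from h import *
go(.5577,-.0614,.206,1.763)
ims=[]
for n in("side","top"):
    i=cams.capture(n)[:,:,::-1]; u,v=np.int32(proj(n,[.575,-.08,.05])[0]); ims.append(cv2.resize(i[v-50:v+50,max(u-60,0):u+60],None,fx=3.2,fy=3.2,interpolation=cv2.INTER_CUBIC))
ims[1]=cv2.convertScaleAbs(ims[1],alpha=1.8)
cv2.imwrite("pics/h5.png",np.hstack(ims))
E
```

```text
t: 9.8
position: [0.566, -0.0699, 0.2059]
eef_rot: [-0.0, 0.636, 0.772, 0.0]
force: [-0.9, 1.4, 5.5]
opening: 0.43
gripper_force: 29.9
t: 10.2
position: [0.5657, -0.0684, 0.2059]
eef_rot: [0.001, 0.636, 0.771, -0.0]
force: [-0.7, -5.1, 3.6]
opening: 0.428
gripper_force: 29.9
t 10.2 pos [ 0.5657 -0.0684  0.2059] yaw 1.7623 d [ 0.0084 -0.0065 -0.0001] turn -0.0007 F [-0.7 -5.1  3.6] op 0.4280653538855966
```

View pics/h5.png

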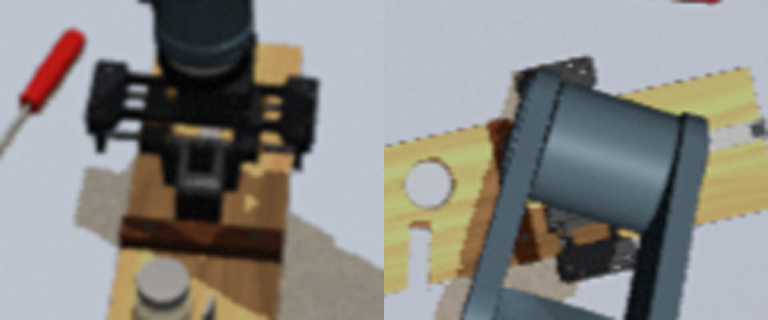

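The white blade runs right to the board's end with the hook tab at (760,130) in the top crop, so it's hooked. The case's back looks to be at the batten, and the -5 N in y suggests contact. A small push will confirm it.

```bash
python3 inch.py '{"steps": [[0, 0.001, 0, 0, 0], [0, 0.001, 0, 0, 0], [0, 0.002, 0, 0, 0], [0, 0.002, 0, 0, 0]]}'; python3 inch.py '{"steps": [[0, 0.001, 0, 0, 0], [0, 0.001, 0, 0, 0]]}'
```

```text
t: 10.7
position: [0.5653, -0.0664, 0.2059]
eef_rot: [0.001, 0.636, 0.771, -0.0]
force: [-0.0, -5.9, 2.7]
opening: 0.432
gripper_force: 29.9
t: 10.9
position: [0.5651, -0.0654, 0.2059]
eef_rot: [0.001, 0.636, 0.771, -0.0]
force: [0.3, -4.9, 3.9]
opening: 0.428
gripper_force: 29.9
```

```bash
for i in 1 2 3; do :; done; python3 inch.py '{"steps": [[0, 0.001, 0, 0, 0], [0, 0.002, 0, 0, 0], [0, 0.002, 0, 0, 0]]}'; python3 inch.py '{"steps": [[0, 0.001, 0, 0, 0], [0, 0.002, 0, 0, 0], [0, 0.002, 0, 0, 0]]}'
```

```text
t: 11.2
position: [0.5648, -0.0636, 0.2059]
eef_rot: [0.001, 0.636, 0.771, -0.0]
force: [1.1, -5.9, 3.0]
opening: 0.432
gripper_force: 29.9
t: 11.5
position: [0.5646, -0.063, 0.206]
eef_rot: [0.002, 0.636, 0.771, -0.001]
force: [0.3, -13.1, 0.5]
opening: 0.428
gripper_force: 29.9
```

Contact: force jumped to -13 N and motion stopped. Back off a hair, release and lift.

```bash
python3 inch.py '{"steps": [[0, -0.001, 0, 0, 0], [0, -0.001, 0, 0, 0], [0, -0.001, 0, 0, 0], [1, -0.001, 0, 0, 0], [1, -0.001, 0, 0, 0], [1, -0.001, 0, 0, 0], [1, -0.001, 0, 0, 0], [1, -0.001, 0, 0, 0]]}'; python3 inch.py '{"steps": [[1, 0, 0, -0.03, 0], [1, 0, 0, -0.06, 0], [1, 0, 0, -0.09, 0], [0, 0.01, 0, -0.09, 0], [0, 0.01, 0, -0.09, 0], [0, 0.01, 0, -0.09, 0], [0, 0.01, 0, -0.09, 0], [0, 0.01, 0, -0.09, 0], [0, 0.01, 0, -0.09, 0], [0, 0.01, 0, -0.09, 0]]}'
python3 - <<'E'
from h import *
go(.5646,-.063,.26,1.763)
ims=[]
for n in("side","top"):
    i=cams.capture(n)[:,:,::-1]; u,v=np.int32(proj(n,[.57,-.08,.05])[0]); ims.append(cv2.resize(i[v-50:v+50,max(u-60,0):u+60],None,fx=3.2,fy=3.2,interpolation=cv2.INTER_CUBIC)); print(u-60,v-50)
ims[1]=cv2.convertScaleAbs(ims[1],alpha=1.8)
cv2.imwrite("pics/h6.png",np.hstack(ims))
E
```

```text
t: 12.3
position: [0.5641, -0.0615, 0.2055]
eef_rot: [-0.0, 0.636, 0.772, -0.0]
force: [-0.2, -0.4, 0.1]
opening: 0.86
gripper_force: 0.0
t: 13.3
position: [0.5623, -0.0522, 0.2953]
eef_rot: [-0.0, 0.636, 0.772, -0.0]
force: [-0.1, 0.1, 0.2]
opening: 0.388
gripper_force: 0.0
t 13.3 pos [ 0.5623 -0.0522  0.2953] yaw 1.7625 d [-0.0111  0.0002  0.0353] turn -0.0005 F [-0.1  0.1  0.2] op 0.38816877824745727
204 136
228 156
```

View pics/h6.png

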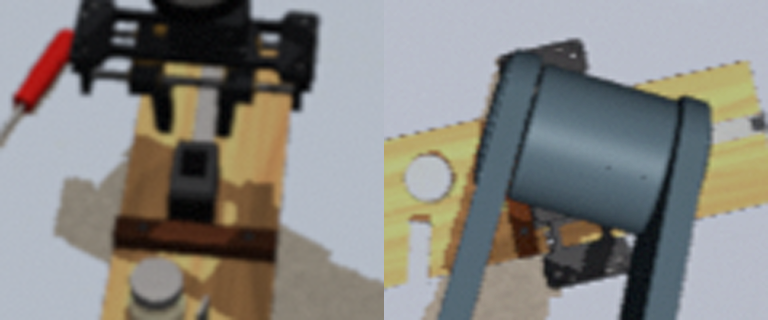

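The tape stands straight with its back at the batten. The button is at (192,163) in the side crop, and the blade still reaches the hook at (757,123) in the top crop. I'll finish closing and check the button position.

```bash
python3 inch.py '{"steps": [[0, 0, 0, 0.025, 0], [0, 0, 0, 0.025, 0], [0, 0, 0, 0.025, 0], [0, 0, 0, 0.025, 0], [0, 0, 0, 0.025, 0], [0, 0, 0, 0.025, 0]]}'
python3 - <<'E'
from h import *
print(cast("side",(np.array([192,163])+.5)/3.2-.5+[204,136],.089))
go(.5623,-.0522,.255,1.763)
E
```

```text
t: 14.0
position: [0.5626, -0.0521, 0.2715]
eef_rot: [0.001, 0.636, 0.772, 0.0]
force: [-0.1, 0.2, 0.6]
opening: 0.001
gripper_force: 0.0
[[ 0.56187056 -0.0470262   0.089     ]]
t 14.0 pos [ 0.5626 -0.0521  0.2715] yaw 1.7628 d [-0.     -0.0004  0.0165] turn -0.0002 F [-0.1  0.2  0.6] op 0.0011113202542407021
```

Aligned to within a few mm of a 24 mm button. Pressing.

```bash
python3 inch.py '{"steps": [[0, 0, 0, 0.01, 0], [0, 0, 0, 0.016, 0], [0, 0, 0, 0.018, 0], [0, 0, 0, 0.02, 0], [0, 0, 0, 0.021, 0], [0, 0, 0, 0.021, 0]]}';  python3 inch.py '{"steps": [[0, 0, 0, 0.001, 0], [0, 0, 0, 0.002, 0], [0, 0, 0, 0.002, 0]]}'
```

```text
t: 14.6
position: [0.5623, -0.052, 0.2497]
eef_rot: [-0.0, 0.636, 0.772, -0.0]
force: [-1.4, -0.1, 2.0]
opening: 0.005
gripper_force: 1.0
t: 14.9
position: [0.5626, -0.0519, 0.2494]
eef_rot: [0.0, 0.636, 0.772, 0.0]
force: [-5.4, 1.2, 14.5]
opening: 0.004
gripper_force: 7.6
```

It bottomed out at 14 N, about 6 mm down. I'll hold, lift straight up and move clear.

```bash
python3 inch.py '{"steps": [[0, 0, 0, 0, 0], [0, 0, 0, 0, 0], [0, 0, 0, 0, 0], [0, 0, 0, -0.03, 0], [0, 0, 0, -0.08, 0], [0, 0, 0, -0.13, 0], [0, -0.05, 0.0, -0.15, 0], [0, -0.1, 0, -0.15, 0], [0, -0.15, 0, -0.15, 0], [0, -0.2, 0, -0.15, 0]]}'; python3 inch.py '{"steps": [[0, -0.05, 0.05, 0, 0], [0, -0.1, 0.1, 0, 0], [0, -0.15, 0.15, 0, 0], [0, -0.2, 0.2, 0, 0], [0, -0.2, 0.2, 0, 0], [0, -0.2, 0.2, 0, 0], [0, -0.2, 0.2, 0, 0]]}'
python3 - <<'E'
from h import *
go(.56,-.05,.3,1.763)
ims=[]
for n in("side","top"):
    i=cams.capture(n)[:,:,::-1]; u,v=np.int32(proj(n,[.58,-.14,.05])[0]); ims.append(cv2.resize(i[v-60:v+60,max(u-60,0):u+60],None,fx=3.2,fy=3.2,interpolation=cv2.INTER_CUBIC)); print(u-60,v-60)
ims[1]=cv2.convertScaleAbs(ims[1],alpha=1.8)
cv2.imwrite("pics/h7.png",np.hstack(ims))
E
```

```text
t: 15.9
position: [0.5999, -0.2465, 0.3978]
eef_rot: [0.0, 0.636, 0.772, 0.0]
force: [0.8, 0.5, -0.4]
opening: 0.006
gripper_force: 0.0
t: 16.6
position: [0.8228, -0.3987, 0.3738]
eef_rot: [-0.011, 0.637, 0.771, -0.001]
force: [-0.3, -0.0, -5.5]
opening: -0.0
gripper_force: 0.0
t 16.6 pos [ 0.8228 -0.3987  0.3738] yaw 1.7614 d [ 0.3909 -0.1908  0.083 ] turn -0.0016 F [-0.3 -0.  -5.5] op -0.00020351272529205
207 110
248 142
```

View pics/h7.png

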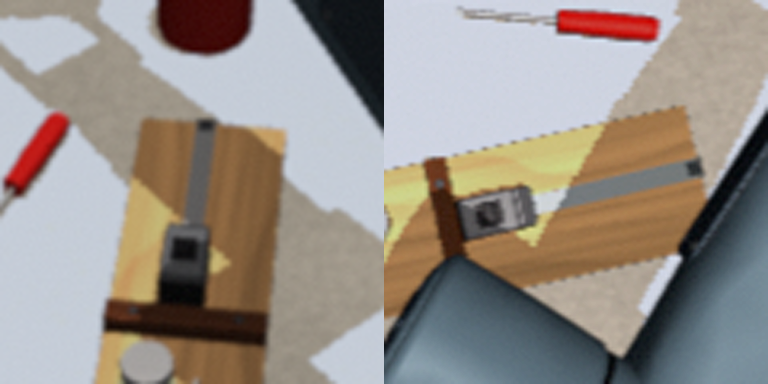

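The tape is straight and hooked: the hook is at (697,168) and the case's back touches the batten at (457,215) in the top crop. The arm is clear; I'll let it settle and hand in.

```bash
python3 inch.py '{"steps": [[0, 0, -0.05, -0.02, 0], [0, 0, -0.1, -0.02, 0], [0, 0, -0.1, -0.02, 0], [0, 0, -0.1, -0.02, 0], [0, 0, -0.1, -0.02, 0]]}' && python3 -c "
from rig import r, cams
print(r.state()['force'],r.sign_off())"
```

```text
t: 17.2
position: [0.7269, -0.4169, 0.4212]
eef_rot: [0.009, 0.636, 0.772, 0.001]
force: [-0.2, 0.4, -0.2]
opening: 0.005
gripper_force: 0.0
the job is handed in; nothing more can be done
[-0.19496734  0.35095581 -0.19244644] None
```

I handed the job in at 17.2 s of the 51 s allowed: the tape is hooked on the board's free end, lies straight along the board with its back against the batten, and the lock was pressed to the bottom of its travel; no verdict came back.

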